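# Take down the case-press stack and put its parts away

### The job

The watch's case back has been pressed home: take the stack on the green mat apart and put everything away. The small die goes in the small round metal dish, the large die in the large round metal dish, the watch dial up on the middle of the rectangular felt pad, and the black loupe in the square wooden tray. Stand everything upright and flat in its place, do not drop or tip over the watch or the loupe, and leave the tin and the jar alone.

Things in the scene. Friction and masses are not known exactly. Their poses are not given: they have to be found in the camera images.
- small_die_c (a point): Small press die: plain white plastic disc, diameter 30 mm, height 28 mm, mass about 40 g. At the start it stands on top of the watch, roughly centred: the top of the stack. Point: its centre, half-way up (14 mm above its underside); z is its axis, up.
- watch_c (a point): The watch, strapless: round flat steel case, diameter 40 mm, 12 mm thick, dial up, about 80 g; lies on the large die, under the small die. Lug pairs at its +x and -x ends (46 mm over them, each pair 24.5 mm wide). Grip it across y: 40 mm, free. Point: its centre, half-way up (6 mm above its underside); z points up. The strapped watches in a framed tray at the far edge are not meant.
- large_die_c (a point): Large press die: plain white plastic disc, diameter 60 mm, height 28 mm, mass about 90 g, flat top; the bottom of the stack, standing on the mat. Point: its centre, half-way up (14 mm above its underside); z is its axis, up.
- loupe_c (a point): Black eye loupe standing on the mat beside the stack, wide end down: foot of diameter 40 mm up to 12 mm height, above it a straight cylinder of diameter 28 mm up to 42 mm height, glass lens on top; about 50 g. Point: on its axis, half-way up (21 mm above its underside); z is its axis, up.
- small_dish_floor (a point): Small round aluminium dish, fixed: outer diameter 60 mm, inner diameter 48 mm, rim 6 mm above its inner floor; the place of the small die. Point: centre of the inner floor, 6 mm above the bench top.
- large_dish_floor (a point): Large round aluminium dish, fixed: outer diameter 90 mm, inner diameter 78 mm, rim 6 mm above its inner floor; the place of the large die. Point: centre of the inner floor, 6 mm above the bench top.
- watch_pad_floor (a point): Rectangular watch pad, fixed: 100 mm (its x) by 70 mm (its y), wooden edge, grey felt top, flat and without a rim; the place of the watch, which may have any heading there. Point: centre of its top, 14 mm above the bench top.
- loupe_tray_floor (a point): Square wooden tray, fixed: 70 by 70 mm outside, 58 by 58 mm inside, rim 6 mm above its inner floor; the place of the loupe. Point: centre of the inner floor, 6 mm above the bench top.
- tin: Bystander: round beige lidded tin, diameter 70 mm, height 36 mm, loose. Origin: centre of its underside. Not to be disturbed.
- jar: Bystander: small amber glass jar with a steel cap, diameter 44 mm, height 50 mm, loose. Origin: centre of its underside. Not to be disturbed.
Not all that is in view belongs to the job. Leave any purple or red look-alike of the part that bears small_dish_floor alone.

How it is judged:
By the outcome, as a careful person would: the job done as asked, in the order asked, and still so for the second after the job is handed in, with the robot touching nothing.
It also fails if it takes over 93 s, if anything falls off the work surface, if the arm or the gripper's body presses on something with over 40 N, if the wrist force passes 120 N, or if a joint passes its speed limit or range.

### The arm

A 6-joint arm with a two-finger parallel gripper is mounted at the origin on the work surface. World frame = base frame: x ahead of the robot, y to its left, z up, the work surface at z = 0. Lengths are in m, angles in degrees, forces in N, time in s.
With the tool pointing down it reaches from about 0.325 to 0.85 m from the base axis. Payload 15.5 kg.
Tool frame: the origin (TCP) lies at the very end of the fingers, on their centre line; the grasp point (between the pads) lies arm.grip_depth behind it (arm.grip_depth is the distance from the TCP to the grasp point, in m); z points along the fingers, y is the line along which they close (so a half turn about z gives the same grasp; the last joint's range is limited). The gripper opens to 91 mm and grips with 3 to 60 N. Pads are 32 mm wide; open, the fingers measure 118 mm over their backs; the gripper's body (76 mm by 178 mm) begins 60 mm behind the grasp point.
Start: joints at [-79.899, 28.281, 77.091, -0, 74.628, -5.472], TCP at [0.168, -0.602, 0.214] pointing down, gripper open.
Joint ranges: [-166.48, 166.48], [-47.26, 123.95], [12.59, 153.08], [-70.14, 250.14], [6.76, 159.57], [-176.63, 176.63]. Speed limits (degrees/s): [108.29, 108.29, 147.25, 172.46, 172.46, 172.46].

### API

Orientations are given as a 3x3 rotation matrix whose columns are the frame's x, y, z axes.
In Python, from rig import arm gives the robot as it stands. Calls block until the motion is done:
- arm.move_to(position, orientation): joint-space move of the TCP to a pose.
- arm.move_l(position, orientation=None, feed=0.15): straight line of the TCP; orientation=None keeps the orientation; feed is the mean speed in m/s.
- arm.move_joints(angles): joint-space move.
- arm.grip(opening): finger opening in m; the grip force is fixed at half the most; returns when the fingers have stopped.
- arm.sleep(seconds).
- arm.solve_ik(position, orientation): joint angles nearest the present ones, or None.
- arm.snapshot(name): name is "scene" or "top" or "wrist"; returns the picture (480x640x3 uint8, red, green, blue); there is no depth.
- arm.get_calibration(name): a dict with "intrinsics" (3x3 intrinsics, pixels), "cam_to_world" (4x4, takes a point from camera to world coordinates). Camera axes: x right, y down, z forward; pixel columns grow to the right and rows downward; lengths in m; the calibration is good to about 2 mm. A picture is of the moment at which its call begins: read the wrist's pose just before it. get_calibration takes no time and is no camera call; for the wrist camera it gives the pose at the moment of the call.
A pose or a line that the arm cannot do raises arm.Unreachable and nothing moves.
- arm.sign_off(): hands the job in; it is judged then, once.
Readings, each from a call of its own:
- arm.current_t(): time.
- arm.current_joint_positions(): joint angles.
- arm.current_dq(): joint speeds.
- arm.current_tau(): joint torques, N m.
- arm.current_ee_pos(): TCP position.
- arm.current_tool_rot(): TCP orientation.
- arm.current_force(): force on the tool from outside, world axes, zero at the start.
- arm.current_torque(): the same for the moment, N m.
- arm.current_width(): finger opening in m.
- arm.current_grasp_force(): force on a finger pad.
Only numpy, scipy, OpenCV 4.12 (cv2) and the standard library are available. Lean on these libraries where they do the work, as an engineer would, in place of code of your own. Each camera call takes 0.05 s, during which the arm holds its last target. There are 200 camera calls.

## Working session

There is one attempt and no reset: what is moved stays moved. The work goes in short steps, each a Python script; the robot and the scene stay as the last script left them, time stands still between calls to the robot, and variables do not carry over. Pictures are saved under pics/ and viewed, at most 14 in all, crops included, and the job is handed in when it is done.

```bash
mkdir -p pics; ls; python3 - <<'E'
from rig import arm
import cv2,numpy as np
for n in("scene","top"):
    cv2.imwrite(f"pics/{n}0.png",arm.snapshot(n)[:,:,::-1]); c=arm.get_calibration(n); print(n,np.round(c["intrinsics"],1).tolist(),np.round(c["cam_to_world"],4).tolist())
print(arm.grip_depth,arm.current_t(),np.round(arm.current_tool_rot(),3).tolist(),arm.get_calibration("wrist")["cam_to_world"].round(3).tolist())
E
```

```text
pics
scene [[501.7, 0.0, 319.0], [0.0, 501.7, 240.1], [0.0, 0.0, 1.0]] [[0.7931, 0.3373, -0.5071, 0.9501], [0.609, -0.4305, 0.6662, -0.5352], [0.0065, -0.8372, -0.5469, 0.5303], [0.0, 0.0, 0.0, 1.0]]
top [[465.4, 0.0, 319.9], [0.0, 465.4, 234.3], [0.0, 0.0, 1.0]] [[0.0446, -0.977, 0.2085, 0.3442], [-0.999, -0.0445, 0.0052, 0.0169], [0.0042, -0.2086, -0.978, 0.9639], [0.0, 0.0, 0.0, 1.0]]
0.0188 0.1 [[0.963, 0.268, -0.0], [0.268, -0.963, 0.001], [0.0, -0.001, -1.0]] [[0.27, -0.933, -0.239, 0.234], [-0.963, -0.262, -0.065, -0.582], [-0.002, 0.248, -0.969, 0.386], [0.0, 0.0, 0.0, 1.0]]
```

View pics/scene0.png

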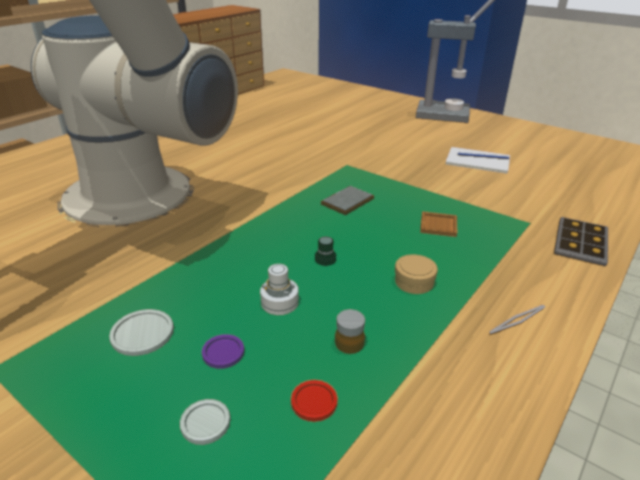

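View pics/top0.png

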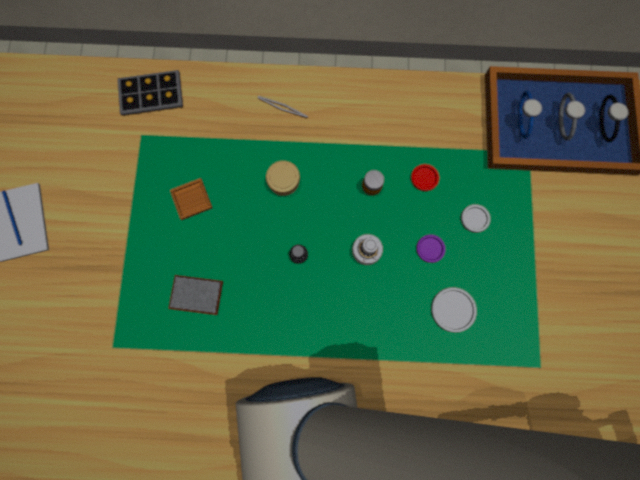

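The top view shows the stack at (368,249), loupe (299,254), pad (196,295), wooden tray (191,199) and large dish (455,310). The tin is at (283,177) and the jar at (373,182). There are three small dish candidates: bare metal (476,218), purple (431,249) and red (425,178). The aluminium one at (476,218) fits the description.

```bash
cat > h.py <<'E'
import cv2,numpy as np
from rig import arm
def ray(c,uv,z):
    K,T=c["intrinsics"],np.array(c["cam_to_world"])
    d=T[:3,:3]@np.linalg.solve(K,[uv[0],uv[1],1.]); o=T[:3,3]
    return (o+d*(z-o[2])/d[2])[:2]
def proj(c,p):
    K,T=c["intrinsics"],np.array(c["cam_to_world"])
    q=K@(T[:3,:3].T@(np.array(p,float)-T[:3,3])); return q[:2]/q[2]
def R(th): # tool down, finger-closing line (y) at angle th (deg) in world
    t=np.radians(th); y=np.array([np.cos(t),np.sin(t),0]); z=np.array([0,0,-1.]); return np.column_stack([np.cross(y,z),y,z])
def nongreen(im):
    h=cv2.cvtColor(im,cv2.COLOR_RGB2HSV)
    g=cv2.inRange(h,(60,110,30),(90,255,255)); return cv2.bitwise_not(g)
def blobs(m,lo=60,hi=1e5):
    return [k for k in cv2.findContours(m,cv2.RETR_EXTERNAL,cv2.CHAIN_APPROX_NONE)[0] if lo<cv2.contourArea(k)<hi]
E
python3 - <<'E'
from h import *
im=cv2.imread("pics/top0.png")[:,:,::-1].copy(); c=arm.get_calibration("top")
for k in blobs(nongreen(im),60,4000):
    e=cv2.minAreaRect(k); u=e[0]
    if 120<u[0]<540 and 135<u[1]<365:
        P=np.array([ray(c,p[0],.008) for p in k],np.float32); r=cv2.minAreaRect(P); ci=cv2.minEnclosingCircle(P)
        print(np.round(u,1),"rect",np.round(r[0],4),np.round(r[1],3),round(r[2],1),"circ",np.round(ci[0],4),"d%.3f"%(2*ci[1]))
cv2.imwrite("pics/cropA.png",np.hstack([cv2.resize(im[160:340,340:500,::-1],None,fx=3,fy=3),np.zeros((540,1,3),np.uint8)]))
E
```

```text
(no output)
```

View pics/cropA.png

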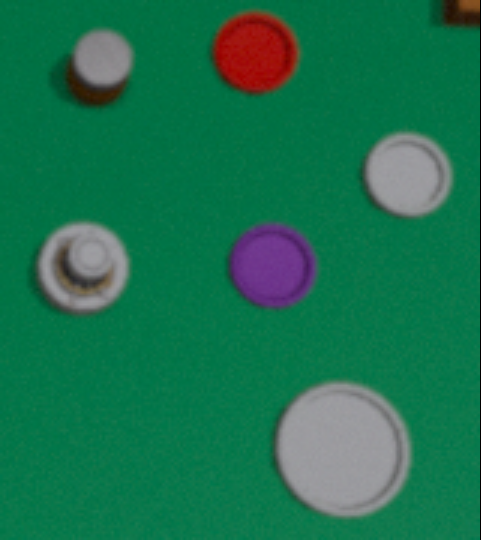

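The enlarged crop confirms it: the bare-metal dish at crop (408,174), which is top view (476,218), is the small aluminium dish. Purple and red are look-alikes. The contours came back empty because the mat lay inside the outer contour, so I'll list all of them.

```bash
sed -i 's/RETR_EXTERNAL/RETR_LIST/' h.py
python3 - <<'E'
from h import *
im=cv2.imread("pics/top0.png")[:,:,::-1].copy(); c=arm.get_calibration("top")
for k in blobs(nongreen(im),60,4000):
    u=cv2.minAreaRect(k)[0]
    if 120<u[0]<540 and 135<u[1]<365:
        P=np.array([ray(c,p[0],.010) for p in k],np.float32); r=cv2.minAreaRect(P); ci=cv2.minEnclosingCircle(P)
        print(np.round(u,1),"rect",np.round(r[0],4),np.round(r[1],3),round(r[2],1),"circ",np.round(ci[0],4),"d%.3f"%(2*ci[1]))
# stack/loupe hover looks
T=arm.get_calibration("wrist")["cam_to_world"]; Rt=arm.current_tool_rot()
rel=Rt.T@(np.array(T)[:3,3]-arm.current_ee_pos()); print("cam in tool",rel.round(4),(Rt.T@np.array(T)[:3,:3]).round(3).tolist(),arm.get_calibration("wrist")["intrinsics"])
E
```

```text
[453.5 309.5] rect [ 0.4047 -0.2558] [0.091 0.091] 89.7 circ [ 0.4049 -0.2561] d0.093
[195.1 294.5] rect [0.4109 0.2698] [0.101 0.07 ] 85.3 circ [0.4115 0.2701] d0.119
[298.  253.5] rect [0.5049 0.0656] [0.036 0.033] 2.9 circ [0.5046 0.0654] d0.038
[430.5 248. ] rect [ 0.5292 -0.2097] [0.06 0.06] 45.9 circ [ 0.5289 -0.2097] d0.062
[367. 249.] rect [ 0.521  -0.0775] [0.063 0.063] 2.6 circ [ 0.5213 -0.0771] d0.067
[475.5 218. ] rect [ 0.5981 -0.3052] [0.06  0.061] 44.9 circ [ 0.5983 -0.305 ] d0.063
[190.4 198.5] rect [0.6134 0.3006] [0.074 0.072] 24.9 circ [0.6132 0.3012] d0.098
[372.5 182. ] rect [ 0.6677 -0.0859] [0.054 0.045] 1.5 circ [ 0.6677 -0.0859] d0.058
[424.8 177.3] rect [ 0.6837 -0.198 ] [0.061 0.062] 45.1 circ [ 0.6844 -0.1979] d0.064
[283. 177.] rect [0.6702 0.107 ] [0.075 0.075] 49.2 circ [0.6691 0.1079] d0.080
cam in tool [ 0.0691 -0.001  -0.1724] [[0.001, -0.969, -0.248], [1.0, 0.002, -0.0], [0.001, -0.248, 0.969]] [[331.12065024   0.         316.94139369]
 [  0.         331.12065024 233.77757232]
 [  0.           0.           1.        ]]
```

```bash
python3 - <<'E'
from h import *
t=arm.current_t(); arm.move_to([.505,-.03,.21],R(-90)); print(arm.current_t()-t, arm.current_joint_positions().round(1) if hasattr(arm.current_joint_positions(),'round') else arm.current_joint_positions())
arm.sleep(.3)
c=arm.get_calibration("wrist"); im=arm.snapshot("wrist"); cv2.imwrite("pics/w1.png",im[:,:,::-1]); np.savez("w1.npz",K=c["intrinsics"],T=c["cam_to_world"])
E
```

```text
2.3667 [-10.2  19.   93.9  -0.   67.1  79.8]
```

View pics/w1.png

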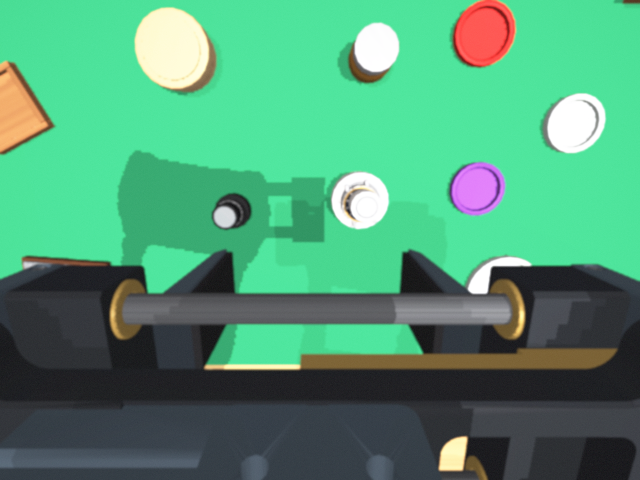

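The wrist view shows the stack at (360,200) with the small die top at (366,204), and the loupe at (232,210) with its lens at (224,215). I'll crop in for the watch lugs.

```bash
python3 - <<'E'
from h import *
im=cv2.imread("pics/w1.png")[:,:,::-1].copy(); d=np.load("w1.npz"); c=dict(intrinsics=d["K"],cam_to_world=d["T"])
for k in blobs(nongreen(im),200,6000):
    u=cv2.minAreaRect(k)[0]
    if u[1]<240: 
        P=np.array([ray(c,p[0],.012) for p in k],np.float32); r=cv2.minAreaRect(P); print(np.round(u,1),np.round(r[0],4),np.round(r[1],3))
for n,p in dict(stackfoot=(.5205,-.0775,.028),dietop=(.5205,-.0775,.068),loupefoot=(.505,.0655,.012),loupetop=(.505,.0655,.042)).items(): print(n,proj(c,p).round(1))
a=cv2.resize(im[160:240,320:400],None,fx=6,fy=6,interpolation=cv2.INTER_CUBIC); b=cv2.resize(im[180:240,200:260],(480,480),interpolation=cv2.INTER_CUBIC)
cv2.imwrite("pics/w1c.png",np.hstack([a,b])[:,:800,::-1])
E
```

```text
[230.5 211. ] [0.504  0.0692] [0.037 0.045]
[359.5 200. ] [ 0.5177 -0.0772] [0.066 0.064]
[477.  188.5] [ 0.5309 -0.2077] [0.059 0.062]
[574. 123.] [ 0.6005 -0.3024] [0.063 0.063]
[  8.  104.9] [0.6158 0.2986] [0.074 0.072]
[373.6  52.8] [ 0.6684 -0.0853] [0.046 0.057]
[173.9  50.9] [0.6686 0.1151] [0.083 0.076]
[484.   33.5] [ 0.6853 -0.196 ] [0.06  0.064]
stackfoot [361.8 200.3]
dietop [367.2 206.5]
loupefoot [233.5 211.6]
loupetop [226.5 216.9]
```

View pics/w1c.png

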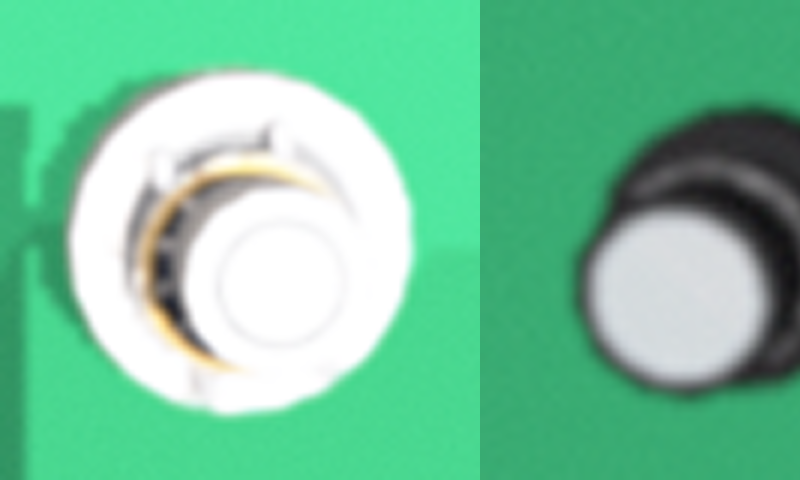

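The top and wrist views agree to about 2 mm. I'll start with the small die, keeping the tips above the watch and, when placing, above the dish rim. Then I'll look at the bare watch.

```bash
cat >> h.py <<'E'
def pick(xy,z,th,hi=.15):
    arm.move_to([*xy,hi],R(th)); arm.move_l([*xy,z],feed=.12); arm.grip(0.0)
    print("grip w %.4f F %.1f"%(arm.current_width(),arm.current_grasp_force()))
    arm.move_l([*xy,z+.03],feed=.08); print("lift w %.4f F %.1f t %.1f"%(arm.current_width(),arm.current_grasp_force(),arm.current_t()))
    arm.move_l([*xy,hi],feed=.2)
def place(xy,z,th,hi=.15):
    arm.move_to([*xy,hi],R(th)); arm.move_l([*xy,z+.015],feed=.15); arm.move_l([*xy,z],feed=.04); arm.sleep(.2)
    print("down f",np.round(arm.current_force(),1)); arm.grip(.09); arm.move_l([*xy,hi],feed=.15); print("t %.1f w %.3f"%(arm.current_t(),arm.current_width()))
def look(xy,z,name,th=-90):
    arm.move_to([*xy,z],R(th)); arm.sleep(.3); c=arm.get_calibration("wrist"); im=arm.snapshot("wrist")
    cv2.imwrite(f"pics/{name}.png",im[:,:,::-1]); np.savez(f"{name}.npz",K=c["intrinsics"],T=c["cam_to_world"]); return c,im
E
python3 - <<'E'
from h import *
pick((.5195,-.077),.049,-90); place((.599,-.304),.016,-90)
c,im=look((.50,-.077),.13,"w2"); print(proj(c,(.5195,-.077,.04)),arm.current_t())
u=proj(c,(.5195,-.077,.04)).astype(int); x,y=max(u[0]-80,0),max(u[1]-80,0)
cv2.imwrite("pics/w2c.png",cv2.resize(im[y:y+160,x:x+160,::-1],(560,560),interpolation=cv2.INTER_CUBIC)); print(x,y)
E
```

```text
grip w 0.0290 F 30.0
lift w 0.0292 F 30.0 t 5.7
down f [ 0.2 -0.5 -0.5]
t 10.9 w 0.090
[317.31089597 212.88838057] 12.2167
237 132
```

View pics/w2c.png

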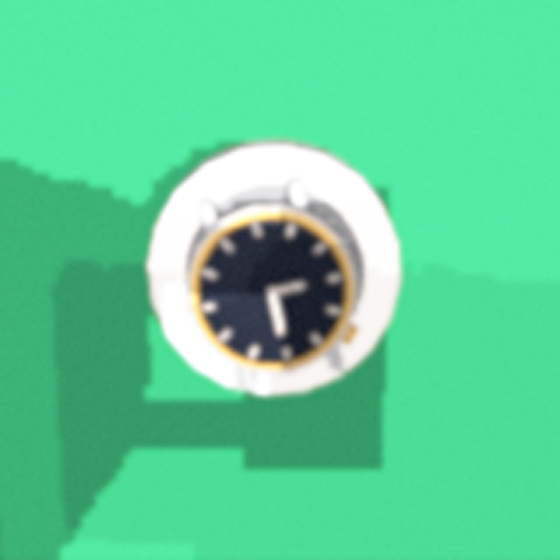

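The watch dial centre is at about (314.7,214.9). Its far lugs are at crop (207,212) and (298,193), with the crown at (348,333). I'll get the heading from rays, then pick the watch.

```bash
python3 - <<'E'
from h import *
im=cv2.imread("pics/w2.png")[:,:,::-1]; d=np.load("w2.npz"); c=dict(intrinsics=d["K"],cam_to_world=d["T"])
f=lambda p,z: ray(c,(p[0]/3.5+237-.36,p[1]/3.5+132-.36),z)
h=cv2.cvtColor(im.copy(),cv2.COLOR_RGB2HSV)[170:250,270:360]; m=cv2.morphologyEx(cv2.inRange(h,(0,0,0),(180,255,75)),cv2.MORPH_CLOSE,np.ones((7,7)))
k=max(blobs(m,50),key=cv2.contourArea); P=np.array([ray(c,p[0]+[270,170],.040) for p in k],np.float32); e=cv2.fitEllipse(P); print("dial",np.round(e[0],4),np.round(e[1],4))
a,b=f((207,212),.037),f((298,193),.037); v=a-b; print(a,b,"sep",np.hypot(*v)); th=np.degrees(np.arctan2(v[1],v[0])); print("y axis",th, "heading",th-90)
k=[k for k in blobs(nongreen(im.copy()),1000,20000)]
for q in k: print(np.round(cv2.minAreaRect(q)[0]))
n=np.array([v[1],-v[0]])/np.hypot(*v); print("centre from lugs ~21mm",(a+b)/2-n*.0205, "diecentre", f((274,268),.02))
E
```

```text
dial [ 0.5181 -0.0751] [0.0287 0.0307]
[ 0.53575062 -0.05973725] [ 0.54009583 -0.08055353] sep 0.021264954095800058
y axis 101.790679414434 heading 11.790679414433995
[313. 347.]
[151. 225.]
[315. 208.]
[466. 194.]
[591. 110.]
[472.  18.]
[326.  28.]
[66. 34.]
centre from lugs ~21mm [ 0.51785576 -0.0743343 ] diecentre [ 0.51980861 -0.07494976]
```

```bash
python3 - <<'E'
from h import *
pick((.518,-.075),.031,-78.2)
c,im=look((.36,.215),.17,"w3",-78.2); print(arm.current_width(),arm.current_t())
ct=arm.get_calibration("top"); it=cv2.imread("pics/top0.png")[:,:,::-1].copy()
for cc,i,g in((c,im,(.41,.27,.014)),(ct,it,(.41,.27,.014))):
  for k in blobs(nongreen(i),60,60000):
    P=np.array([ray(cc,p[0],.014) for p in k],np.float32); r=cv2.minAreaRect(P)
    if np.hypot(r[0][0]-.41,r[0][1]-.27)<.05: print(np.round(r[0],4),np.round(r[1],3),round(r[2],1))
E
```

```text
grip w 0.0394 F 30.0
lift w 0.0391 F 30.0 t 15.0
0.039029016952497976 17.2167
[0.4124 0.2718] [0.1  0.07] 85.5
[0.4107 0.2687] [0.1   0.069] 85.3
```

View pics/w3.png

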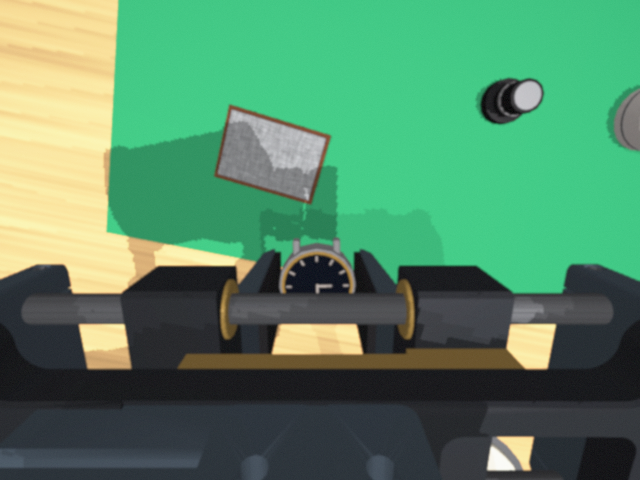

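The pad is at (272,155), and the watch is held level between the tips at (317,275), dial up. I'll place it, then move the large die.

```bash
python3 - <<'E'
from h import *
place((.4117,.2705),.0175,-78.2)
c,im=look((.36,.215),.17,"w4",-78.2)
u=proj(c,(.4117,.2705,.026)).astype(int); cv2.imwrite("pics/w4c.png",cv2.resize(im[max(u[1]-70,0):u[1]+70,u[0]-70:u[0]+70,::-1],(420,420),interpolation=cv2.INTER_CUBIC)); print(u)
pick((.520,-.0755),.010,-90)
c,im=look((.36,-.21),.17,"w5",-90)
for k in blobs(nongreen(im),60,60000):
    P=np.array([ray(c,p[0],.012) for p in k],np.float32); r=cv2.minAreaRect(P)
    print(np.round(r[0],4),np.round(r[1],3),round(r[2],1))
print(arm.current_t())
E
```

```text
down f [ 0.   0.1 -1.4]
t 21.2 w 0.090
[271 157]
grip w 0.0595 F 30.0
lift w 0.0594 F 30.0 t 25.6
[ 0.4066 -0.2551] [0.091 0.091] 47.2
[0.5046 0.0615] [0.037 0.037] 76.8
[ 0.5278 -0.2086] [0.055 0.06 ] 0.1
27.55
```

View pics/w4c.png

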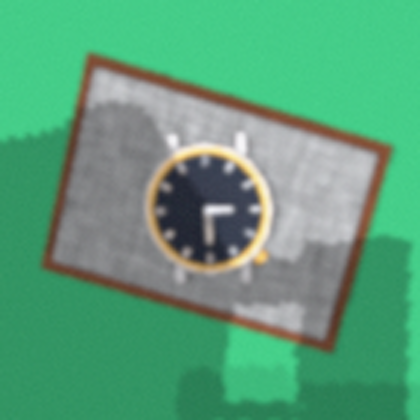

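View pics/w5.png

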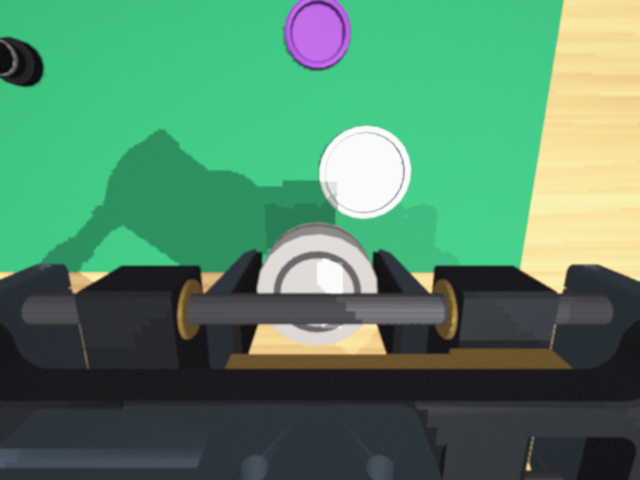

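The watch sits dial up at the pad's middle: crop (209,207) against a pad centre of (218,202), mostly parallax. The large die is held level, and the dish is at (366,172). Next are the large die placement and the loupe.

```bash
python3 - <<'E'
from h import *
place((.4064,-.2552),.0165,-90)
pick((.505,.066),.016,-90)
c,im=look((.54,.27),.17,"w6",-90)
for k in blobs(nongreen(im),60,60000):
    P=np.array([ray(c,p[0],.012) for p in k],np.float32); r=cv2.minAreaRect(P)
    print(np.round(r[0],4),np.round(r[1],3),round(r[2],1))
print(arm.current_t())
E
```

```text
down f [ 0.4 -0.8 -0.3]
t 31.3 w 0.090
grip w 0.0272 F 30.0
lift w 0.0272 F 30.0 t 35.3
[0.3921 0.045 ] [0.061 0.083] 0.0
[0.615  0.3032] [0.072 0.072] 25.3
[0.6698 0.1003] [0.076 0.086] 0.0
37.1667
```

View pics/w6.png

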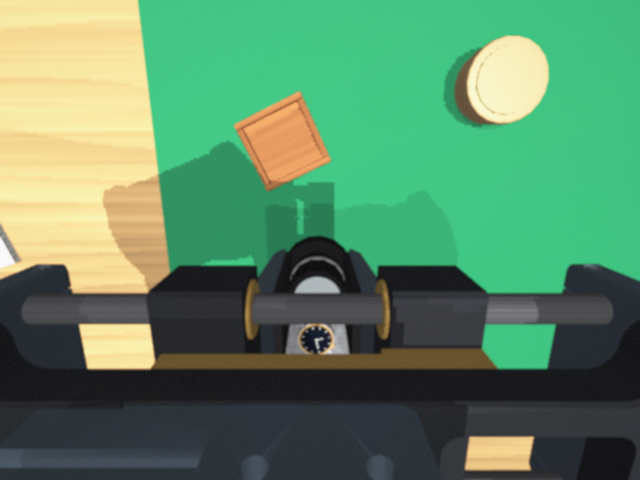

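The loupe is held upright at (317,265) and the tray is at (283,140). I'll place it, then retreat for a final check.

```bash
python3 - <<'E'
from h import *
place((.6145,.302),.0225,-90)
arm.move_to([.45,.03,.25],R(-90)); arm.sleep(.3)
a=arm.snapshot("top"); b=arm.snapshot("scene"); cv2.imwrite("pics/top9.png",a[:,:,::-1])
h=lambda i:cv2.resize(i,(400,400),interpolation=cv2.INTER_CUBIC)
# tray/loupe, pad/watch (scene), small dish, large dish (top)
cv2.imwrite("pics/fin.png",np.hstack([cv2.resize(x,(400,600),interpolation=cv2.INTER_CUBIC) for x in (np.vstack([h(b[180:270,390:480]),h(b[150:240,300:390])]),np.vstack([h(a[180:270,430:520]),h(a[265:355,410:500])]))])[:,:,::-1])
print(arm.current_t())
E
```

```text
down f [ 0.4  0.1 -0.4]
t 41.3 w 0.090
42.9167
```

View pics/fin.png

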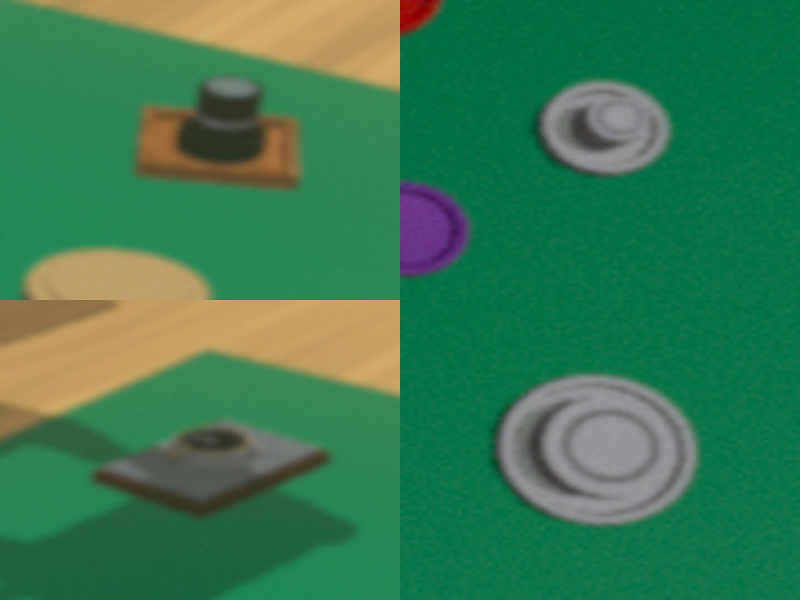

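View pics/top9.png

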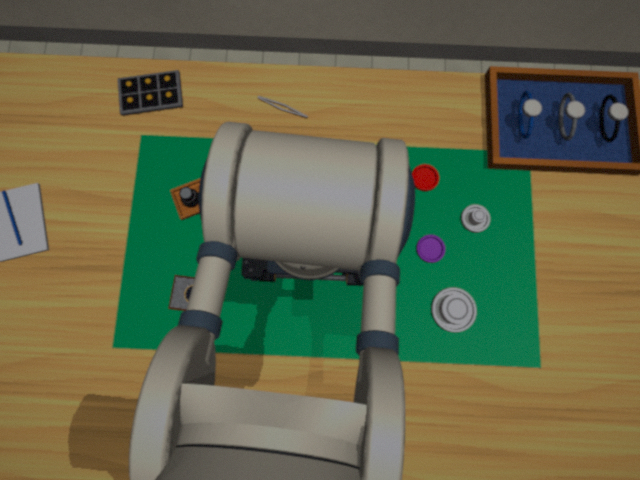

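The final pictures show the loupe upright in its tray, the watch flat on the pad, and both dies standing in their dishes at (476,218) and (455,310).

```bash
python3 -c "
from rig import arm
print(arm.sign_off())"
```

```text
the job is handed in; nothing more can be done
None
```

The stack is apart and the job is handed in at about 43 s: small die in the small dish, watch dial up on the pad, large die in the large dish and loupe upright in the tray. The tin and jar were not touched.

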